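# Start the cure of the coated heel pad

## Task

Using only the fingertips, gently push the drawer holding the tan heel pad fully shut without slamming it, then push the orange bolt on top of the curing unit all the way over to that drawer's side, and only then press the green start button down and let it come back up. Leave the drawer with the black pad standing open as it is, and do not touch the pads or disturb anything else; grip and lift nothing.

Things in the scene. Friction and masses are not known exactly. Their poses are not given: they have to be found in the camera images.
- unit: White curing unit with a blue top, fixed, 260 deep (x) x 334 wide (y) x 100 high; origin at the centre of its underside; x points from its front (towards the robot) to its back, y to its left as seen from the robot, z up. Two drawers side by side, centred at y = +83 (left) and -83 mm (right), slide out along -x; when shut, the outer faces of their fronts lie at x = -142 mm.
- drawer_left (a joint): Opening of the left drawer in m: 0 shut, 0.13 fully out (it starts at 0.09 to 0.115). It slides with about 2 N of friction plus 8 N per m/s and stays where it is left.
- drawer_right (a joint): Opening of the right drawer, the same as the left one.
- front_left (a point): Centre of the outer face of the left drawer's plain white front plate (155 wide, 62 high, 12 thick, from 14 to 76 mm above the table); moves with the drawer. Its axes are the unit's. It has no handle. The steel tray behind it is 140 wide and 200 long, its rim 59 mm above the table.
- front_right (a point): The same point on the right drawer's front.
- bolt (a joint): Position of the orange bolt along the unit's y, in m: 0 in the middle, +0.04 fully to the left (over the left drawer's side), -0.04 fully to the right. About 1.5 N of friction; stays where it is left.
- bolt_top (a point): Centre of the top of the orange bolt's knob, 134 mm above the table, 85 mm in front of the unit's centre; the knob is 24 (x) x 20 (y) mm and 24 high, with its carriage and an aluminium track (10 mm in all) between it and the blue top. The track runs along the unit's y; its end stops, 12 mm above the blue top, stand 72 mm either side of the middle.
- startbox: Grey start box 80 x 80 x 30 mm, fixed to the table on one side of the unit or the other; origin at the centre of its underside.
- start (a joint): Travel of the green start button in m: 0 up, 0.006 fully down; a spring returns it, fully down takes 5 N.
- start_top (a point): Centre of the top of the green button (32 mm across) in its black housing on top of the start box; the button is pressed straight down.
- pad_tan: Tan (reddish brown) coated heel pad, 62 x 58 x 8 mm, lying loose in one of the two drawers near its front; origin at the centre of its underside.
- pad_black: Black rubber heel pad of the same shape, lying loose in the other drawer.
- vial_a: Small glass vial with a red cap, 28 across, 60 high, standing loose on the table in front of the unit to the left; origin under its centre. Bystander.
- vial_b: A second such vial, in front of the unit to the right. Bystander.
- beaker: Glass beaker 80 across, 95 high, loose on the table on the other side of the unit from the start box; origin under its centre. Bystander.
- insole_a: Flat skin-coloured insole, 237 x 84 x 6 mm, loose on a sheet of paper on the table to the left, beside a second one that is fixed down. Bystander.
- brush: Brush lying loose on the table to the right. Bystander.
Not all that is in view belongs to the job. Several things look just like the startbox: the one meant starts farthest from the robot's base.

How it is judged:
On the way, in this order (a step that is already met when the one before it is completed fails the run):
1. the drawer holding the tan pad is fully shut (((y of pad_tan in the frame of unit above 0 m and value of joint drawer_left below 0.004 m) or (y of pad_tan in the frame of unit below 0 m and value of joint drawer_right below 0.004 m))), for 0.2 s.
2. the orange bolt is fully over to that drawer's side (((y of pad_tan in the frame of unit above 0 m and value of joint bolt above 0.034 m) or (y of pad_tan in the frame of unit below 0 m and value of joint bolt below -0.034 m))), for 0.2 s.
3. the green button is pressed down (value of joint start above 0.004 m), for 0.05 s.
At the end, for the whole second after the job is handed in: The drawer holding the tan pad is shut to within 4 mm, the bolt is at least 34 mm from the middle on that drawer's side, the button has come back up (under 2 mm), the other drawer is within 10 mm of where it stood, and both pads lie at rest in their drawers (((y of pad_tan in the frame of unit above 0 m and value of joint drawer_left below 0.004 m) or (y of pad_tan in the frame of unit below 0 m and value of joint drawer_right below 0.004 m)) and ((y of pad_tan in the frame of unit above 0 m and value of joint bolt above 0.034 m) or (y of pad_tan in the frame of unit below 0 m and value of joint bolt below -0.034 m)) and not ((y of pad_tan in the frame of unit above 0 m and distance of front_right from where it was at the start of the episode above 0.01 m) or (y of pad_tan in the frame of unit below 0 m and distance of front_left from where it was at the start of the episode above 0.01 m)) and value of joint start below 0.002 m and z of each of pad_tan, pad_black in the frame of unit below 0.03 m and linear speed of each of pad_tan, pad_black below 0.02 m/s); the robot touches nothing.
It fails at once if the drawer with the black pad is moved more than 10 mm ((y of pad_tan in the frame of unit above 0 m and distance of front_right from where it was at the start of the episode above 0.01 m) or (y of pad_tan in the frame of unit below 0 m and distance of front_left from where it was at the start of the episode above 0.01 m)).
It fails at once if the button is pressed before the drawer is shut and bolted (value of joint start above 0.003 m and not (((y of pad_tan in the frame of unit above 0 m and value of joint drawer_left below 0.004 m) or (y of pad_tan in the frame of unit below 0 m and value of joint drawer_right below 0.004 m)) and ((y of pad_tan in the frame of unit above 0 m and value of joint bolt above 0.034 m) or (y of pad_tan in the frame of unit below 0 m and value of joint bolt below -0.034 m)))).
It fails at once if a pad is touched or lifted (contact force between any of the fingers, the arm and pad_tan above 0.5 N or contact force between any of the fingers, the arm and pad_black above 0.5 N or z of any of pad_tan, pad_black in the frame of unit above 0.04 m).
It fails at once if a drawer is slammed (faster than 0.35 m/s), or the unit or the start box is gripped or forced (over 45 N from the fingers) (velocity of joint any of drawer_left, drawer_right below -0.35 m/s or contact force between the fingers and unit above 45 N or contact force between the fingers and startbox above 45 N).
It fails at once if a bystander is pushed over, lifted or moved more than 20 mm (distance of any of vial_a, vial_b, beaker, insole_a, brush from where it was at the start of the episode above 0.02 m or angle between any of vial_a, vial_b, beaker's own z axis and vertical above 0.35 rad).
It also fails if it takes over 56 s, if anything falls off the work surface, if the arm or the gripper's body presses on something with over 40 N, if the wrist force passes 120 N, or if a joint passes its speed limit or range.

## Robot

A 7-joint arm with a two-finger parallel gripper is mounted at the origin on the work surface. World frame = base frame: x ahead of the robot, y to its left, z up, the work surface at z = 0. Lengths are in m, angles in rad, forces in N, time in s.
With the tool pointing down it reaches from about 0.4 to 0.9 m from the base axis. Payload 5.6 kg.
Tool frame: the origin (TCP) lies at the very end of the fingers, on their centre line; the grasp point (between the pads) lies 19 mm behind it; z points along the fingers, y is the line along which they close (so a half turn about z gives the same grasp; the last joint's range is limited). The gripper opens to 92 mm and grips with 3 to 60 N. Pads are 20 mm wide; open, the fingers measure 128 mm over their backs; the gripper's body (75 mm by 189 mm) begins 69 mm behind the grasp point.
Start: joints at [-1.356, 0.468, -0.012, 1.603, 0.006, 1.071, -0.056], TCP at [0.166, 0.629, 0.215] pointing down, gripper open.
Joint ranges: [-2.53, 2.53], [-0.31, 2.02], [-1.57, 1.55], [0.28, 2.44], [-1.29, 4.43], [0.15, 1.84], [-2.92, 2.92]. Speed limits (rad/s): [2.57, 2.57, 3.14, 3.14, 3.14, 3.14, 3.14].

## Interface

Orientations are given as a unit quaternion [w, x, y, z].
In Python, from workcell import r, vision, workorder gives the robot as it stands.
- The arm moves only by the tool send_rows, never from a script. Its argument "targets" is a list of rows, each an object of numbers: "dx", "dy", "dz": the shift along the tool's x, y, z in mm; "ax", "ay", "az": the turn, a rotation vector about the tool's x, y, z in degrees. A call has 1 to 20 rows; each row is the pose to reach, as a shift and turn from the pose commanded when the call began, along the tool's axes at that moment; what a row does not reach only later rows make up. A row lasts 1/8 s, in which the tool goes at most 62.5 mm and 10.7 degrees, less where a joint would pass 70% of its speed; a pose out of reach is approached as far as the arm can. A call with a gripper value outside its range is refused whole. "gripper" is the closure in counts, from 0 (fully open) to 255 (shut), set as the call begins (left out, the last holds). The fingers move at their own pace and stop on an object; the grip force is fixed at half the most. Time passes only in rows, so rows that repeat a pose let the fingers close. It gives the time, the measured TCP pose, the force, the opening and the grip force at its end, in the units of the state.
- r.get_state(): the state, without advancing time (a new reading comes with each control period).
- vision.get_image(name): name is "scene" or "top"; returns a dict with "img" (420x560x3 uint8, red, green, blue), "K" (3x3 intrinsics, pixels), "view" (4x4, takes a point from world to camera coordinates). Camera axes: x right, y up, looking along -z (the intrinsics and any distortion apply to the point x, -y, -z); pixel columns grow to the right and rows downward; lengths in m; the calibration is good to about 2 mm. A picture is of the moment at which its call begins. There is no depth.
- workorder.sign_off(): hands the job in; it is judged then, once.
The state is a dict: "t": time; "joints": joint angles; "qvel": joint speeds; "effort": joint torques, N m; "tool_pos": TCP position; "ee_rot": TCP orientation; "ft_force": force on the tool from outside, world axes, zero at the start; "moment": the same for the moment, N m; "opening": finger opening in m; "grip_force": force on a finger pad.
Only numpy, scipy, OpenCV 4.12 (cv2) and the standard library are available. Lean on these libraries where they do the work, as an engineer would, in place of code of your own. Each camera call takes 0.05 s, during which the arm holds its last target. There are 200 camera calls.

## Working session

There is one attempt and no reset: what is moved stays moved. The work goes in short steps, Python scripts to look and compute and a tool call to move; the robot and the scene stay as the last step left them, time stands still between calls to the robot, and variables do not carry over. Pictures are saved under pics/ and viewed, at most 10 in all, crops included, and the job is handed in when it is done.

Besides the shell and the picture viewer there is one more tool, called after "Call:" by a JSON object that holds its "api" and its "payload", one argument or row to a line. send_rows: Moves the arm, as the interface text tells. Its arguments: {"type":"object","properties":{"targets":{"type":"array","items":{"type":"object","properties":{"dx":{"type":"number"},"dy":{"type":"number"},"dz":{"type":"number"},"ax":{"type":"number"},"ay":{"type":"number"},"az":{"type":"number"}}}},"gripper":{"type":"number"}},"required":["targets"]}

```bash
mkdir -p pics; python3 - <<'E'
from workcell import r, vision
import cv2,pickle
s=r.get_state();print({k:s[k] for k in("t","tool_pos","ee_rot","opening","joints")})
d={}
for n in("scene","top"):
    d[n]=vision.get_image(n);cv2.imwrite(f"pics/{n}0.png",d[n]["img"][:,:,::-1]);print(n,d[n]["K"],d[n]["view"],[k for k in d[n]])
pickle.dump(d,open("d0.pkl","wb"))
E
```

```text
{'t': 0.0, 'tool_pos': array([0.16566051, 0.62791964, 0.21361824]), 'ee_rot': array([-4.39485458e-05,  1.28611178e-01,  9.91694676e-01, -9.11968232e-04]), 'opening': 0.09198447578691729, 'joints': array([-1.3559902 ,  0.46841095, -0.01157431,  1.60362412,  0.00600913,
        1.07141756, -0.05634574])}
scene [[501.54118777   0.         278.05861491]
 [  0.         501.54118777 201.85437425]
 [  0.           0.           1.        ]] [[ 0.59796795  0.80130922 -0.01838107 -0.23341718]
 [-0.43573464  0.344239    0.83164586  0.1579133 ]
 [ 0.67273298 -0.4892883   0.55500207 -1.59583229]
 [ 0.          0.          0.          1.        ]] ['img', 'K', 'view']
top [[414.23338643   0.         272.96040765]
 [  0.         414.23338643 206.03203608]
 [  0.           0.           1.        ]] [[-0.00256115 -0.99968991 -0.02476958 -0.04046862]
 [ 0.99281174 -0.00550589  0.11955972 -0.48981251]
 [-0.11965902 -0.02428532  0.99251798 -1.09113891]
 [ 0.          0.          0.          1.        ]] ['img', 'K', 'view']
```

View pics/scene0.png

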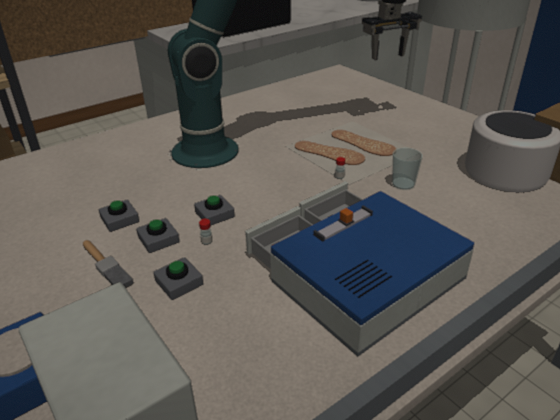

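View pics/top0.png

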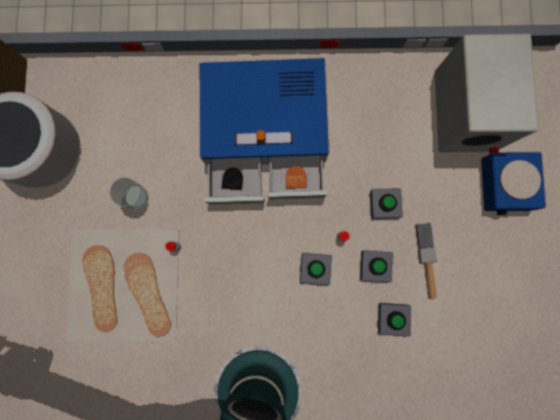

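The top view shows the tan pad at (296,178) in the right drawer, the black pad at (232,178) in the left one and the bolt at (261,137). There are four candidate start boxes, at (388,203), (377,267), (317,270) and (396,320). The one at (388,203) looks farthest from the base. Next I'll measure and check it in a close crop.

```bash
cat > h.py <<'E'
import numpy as np,cv2
def ray(d,p):
    V=d["view"];R=V[:3,:3];c=-R.T@V[:3,3]
    q=np.linalg.inv(d["K"])@[p[0],p[1],1];v=R.T@(q*[1,-1,-1]);return c,v/np.linalg.norm(v)
def onz(d,p,z):
    c,v=ray(d,p);return c+v*(z-c[2])/v[2]
def tri(d1,p1,d2,p2):
    c1,v1=ray(d1,p1);c2,v2=ray(d2,p2)
    t=np.linalg.lstsq(np.stack([v1,-v2],1),c2-c1,rcond=None)[0]
    a,b=c1+t[0]*v1,c2+t[1]*v2;return (a+b)/2,np.linalg.norm(a-b)
def proj(d,P):
    q=d["view"][:3,:3]@np.array(P)+d["view"][:3,3];q=d["K"]@(q*[1,-1,-1]);return q[:2]/q[2]
def blobs(d,f,lo=15):
    h=cv2.cvtColor(d["img"],cv2.COLOR_RGB2HSV).astype(int);m=f(h[...,0],h[...,1],h[...,2]).astype(np.uint8)
    n,l,s,c=cv2.connectedComponentsWithStats(m);return [(c[i].round(1),s[i]) for i in range(1,n) if s[i][4]>=lo],l
E
python3 - <<'E'
from h import *
import pickle
d=pickle.load(open("d0.pkl","rb"));S,T=d["scene"],d["top"]
F=dict(green=lambda h,s,v:(h>50)&(h<80)&(s>120)&(v>50),red=lambda h,s,v:((h<4)|(h>174))&(s>180)&(v>90),orange=lambda h,s,v:(h>4)&(h<18)&(s>190)&(v>110))
for k,f in F.items():
    for n in d: print(k,n,[(list(map(float,c)),list(map(int,s))) for c,s in blobs(d[n],f)[0]])
for n in d:
    h=cv2.cvtColor(d[n]["img"],cv2.COLOR_RGB2HSV).astype(int)
    m=((h[...,0]>105)&(h[...,0]<125)&(h[...,1]>150)&(h[...,2]>60)).astype(np.uint8)
    c=max(cv2.findContours(m,cv2.RETR_EXTERNAL,2)[0],key=cv2.contourArea)
    q=cv2.approxPolyDP(cv2.convexHull(c),6,True)[:,0]
    print(n,"blue",[(p.tolist(),onz(d[n],p.astype(float),.1).round(4).tolist()) for p in q])
t=cv2.resize(T["img"][125:300,190:445],None,fx=3,fy=3,interpolation=cv2.INTER_CUBIC)
cv2.imwrite("pics/c1.png",t[:,:,::-1])
E
```

```text
green scene [([212.9, 199.7], [207, 196, 12, 8, 73]), ([116.1, 204.7], [111, 201, 12, 9, 74]), ([155.3, 224.3], [149, 220, 13, 10, 92]), ([176.0, 266.6], [169, 261, 15, 12, 128])]
green top [([389.0, 201.5], [383, 196, 13, 12, 127]), ([378.9, 265.9], [373, 260, 13, 13, 131]), ([316.2, 268.5], [310, 263, 13, 12, 130]), ([397.5, 320.9], [392, 315, 12, 13, 131])]
red scene [([340.5, 159.4], [337, 158, 8, 4, 28]), ([204.2, 222.0], [200, 219, 10, 7, 54])]
red top [([343.8, 235.8], [340, 232, 9, 9, 62]), ([170.2, 245.9], [166, 242, 9, 9, 60])]
orange scene [([346.4, 211.7], [341, 209, 11, 6, 38])]
orange top [([260.4, 135.4], [258, 132, 6, 8, 47])]
scene blue [([472, 243], [0.8635, 0.1469, 0.1]), ([362, 319], [0.8751, -0.1789, 0.1]), ([272, 247], [0.6204, -0.185, 0.1]), ([379, 192], [0.6096, 0.1397, 0.1])]
top blue [([323, 60], [0.8679, -0.1771, 0.1]), ([326, 153], [0.6172, -0.1805, 0.1]), ([201, 156], [0.6121, 0.1412, 0.1]), ([201, 64], [0.8615, 0.1457, 0.1])]
```

View pics/c1.png

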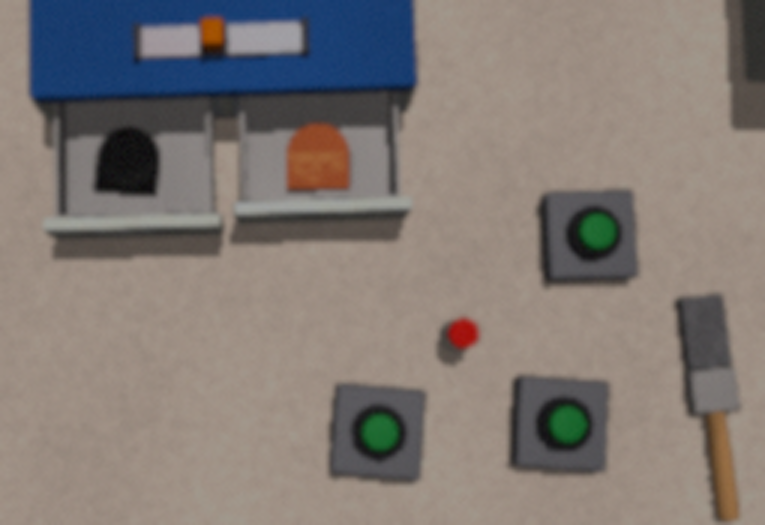

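The crop shows the tan pad in the right drawer and the black one in the left. The bolt knob sits slightly left of the track's middle. The start box at top pixel (389,201) is the one beyond the vial (344,236). Now for the numbers.

```bash
python3 - <<'E'
from h import *
import pickle
from scipy.spatial.transform import Rotation as Ro
d=pickle.load(open("d0.pkl","rb"));S,T=d["scene"],d["top"]
for a,b in(((176,266.6),(389,201.5)),((155.3,224.3),(378.9,265.9)),((212.9,199.7),(316.2,268.5)),((116.1,204.7),(397.5,320.9)),((346.4,211.7),(260.4,135.4)),((204.2,222),(343.8,235.8))):
    P,e=tri(S,a,T,b);print(P.round(4),round(e,4),"dist",np.hypot(P[0],P[1]).round(3))
c=np.array([[.8635,.1469],[.8751,-.1789],[.6204,-.185],[.6096,.1397]])
c2=np.array([[.8615,.1457],[.8679,-.1771],[.6172,-.1805],[.6121,.1412]])
for k in(c,c2):
    x=k[0]+k[1]-k[2]-k[3];y=k[0]+k[3]-k[1]-k[2];print("centre",k.mean(0),"len",np.linalg.norm(x)/2,np.linalg.norm(y)/2,"yaw",np.degrees([np.arctan2(x[1],x[0]),np.arctan2(-y[0],y[1])]))
# right front top edge, outer (lower) edge corners from crop px
f=lambda u,v:(190+(u-1)/3,125+(v-1)/3)
for n,p in dict(RfL=(234,216),RfR=(410,209),LfL=(45,233),LfR=(221,227)).items(): print(n,onz(T,f(*p),.076).round(4))
s=Ro.from_quat(np.roll([-4.39485458e-05,1.28611178e-01,9.91694676e-01,-9.11968232e-04],-1));print(s.as_matrix().round(3))
E
```

```text
[ 0.4975 -0.3489  0.0503] 0.0004 dist 0.608
[ 0.3293 -0.3172  0.0498] 0.0001 dist 0.457
[ 0.3229 -0.1551  0.0501] 0.0003 dist 0.358
[ 0.1906 -0.3594  0.0502] 0.0004 dist 0.407
[ 0.6557 -0.0134  0.1337] 0.0017 dist 0.656
[ 0.4069 -0.227   0.0604] 0.0005 dist 0.466
centre [ 0.74215  -0.019325] len 0.2543869346094645 0.3254427791486546 yaw [1.49795564 1.97220375]
centre [ 0.739675 -0.017675] len 0.2500811968141548 0.3223012953743748 yaw [0.90501702 1.0222367 ]
RfL [ 0.5085 -0.0299  0.076 ]
RfR [ 0.5137 -0.1819  0.076 ]
LfL [0.4946 0.1342 0.076 ]
LfR [ 0.499  -0.0187  0.076 ]
[[-0.967  0.255 -0.   ]
 [ 0.255  0.967 -0.002]
 [-0.    -0.002 -1.   ]]
```

The start box is the farthest candidate, with its button at (0.498,-0.349,0.050), 0.608 m from the base. The unit's centre is about (0.741,-0.018) and its yaw about 1.5°. The right drawer's front is at about (0.511,-0.106), 90 mm open, and the left is about 100 mm open. The knob is at (0.656,-0.013,0.134), and all these heights match the description. I'll close the fingers and move in front of the right drawer.

Call:
{"api": "send_rows", "payload": {
  "gripper": 255,
  "targets": [
    {"dx":-100,"dy":-56,"az":-4},
    {"dx":-100,"dy":-56,"az":-8},
    {"dx":-200,"dy":-112,"az":-12},
    {"dx":-200,"dy":-112,"az":-16.3},
    {"dx":-345,"dy":-196,"az":-16.3},
    {"dx":-345,"dy":-196,"az":-16.3},
    {"dx":-345,"dy":-196,"az":-16.3},
    {"dx":-345,"dy":-196,"az":-16.3},
    {"dx":-472,"dy":-635,"az":-16.3},
    {"dx":-472,"dy":-635,"az":-16.3},
    {"dx":-472,"dy":-635,"az":-16.3},
    {"dx":-472,"dy":-635,"az":-16.3},
    {"dx":-472,"dy":-635,"az":-16.3},
    {"dx":-472,"dy":-635,"az":-16.3},
    {"dx":-472,"dy":-635,"az":-16.3},
    {"dx":-472,"dy":-635,"az":-16.3},
    {"dx":-472,"dy":-635,"az":-16.3},
    {"dx":-472,"dy":-635,"az":-16.3},
    {"dx":-472,"dy":-635,"az":-16.3}
  ]
}}

```text
invalid input at $.targets[0]: expected keys dx, dy, dz, ax, ay, az
```

Call:
{"api": "send_rows", "payload": {
  "gripper": 255,
  "targets": [
    {"dx":-50,"dy":-28,"dz":0,"ax":0,"ay":0,"az":-4},
    {"dx":-100,"dy":-56,"dz":0,"ax":0,"ay":0,"az":-8},
    {"dx":-150,"dy":-84,"dz":0,"ax":0,"ay":0,"az":-12},
    {"dx":-200,"dy":-112,"dz":0,"ax":0,"ay":0,"az":-16.3},
    {"dx":-345,"dy":-196,"dz":0,"ax":0,"ay":0,"az":-16.3},
    {"dx":-345,"dy":-196,"dz":0,"ax":0,"ay":0,"az":-16.3},
    {"dx":-345,"dy":-196,"dz":0,"ax":0,"ay":0,"az":-16.3},
    {"dx":-345,"dy":-196,"dz":0,"ax":0,"ay":0,"az":-16.3},
    {"dx":-472,"dy":-635,"dz":0,"ax":0,"ay":0,"az":-16.3},
    {"dx":-472,"dy":-635,"dz":0,"ax":0,"ay":0,"az":-16.3},
    {"dx":-472,"dy":-635,"dz":0,"ax":0,"ay":0,"az":-16.3},
    {"dx":-472,"dy":-635,"dz":0,"ax":0,"ay":0,"az":-16.3},
    {"dx":-472,"dy":-635,"dz":0,"ax":0,"ay":0,"az":-16.3},
    {"dx":-472,"dy":-635,"dz":0,"ax":0,"ay":0,"az":-16.3},
    {"dx":-472,"dy":-635,"dz":0,"ax":0,"ay":0,"az":-16.3},
    {"dx":-472,"dy":-635,"dz":0,"ax":0,"ay":0,"az":-16.3},
    {"dx":-472,"dy":-635,"dz":0,"ax":0,"ay":0,"az":-16.3},
    {"dx":-472,"dy":-635,"dz":0,"ax":0,"ay":0,"az":-16.3},
    {"dx":-472,"dy":-635,"dz":0,"ax":0,"ay":0,"az":-16.3}
  ]
}}

```text
t: 2.48
tool_pos: [0.4603, -0.104, 0.2145]
ee_rot: [-0.0, -0.015, 1.0, 0.0]
ft_force: [0.4, 0.0, 0.8]
opening: 0.0007
grip_force: 0.0
```

Call:
{"api": "send_rows", "payload": {
  "targets": [
    {"dx":0,"dy":0,"dz":50,"ax":0,"ay":0,"az":0},
    {"dx":0,"dy":0,"dz":100,"ax":0,"ay":0,"az":0},
    {"dx":0,"dy":0,"dz":145,"ax":0,"ay":0,"az":0},
    {"dx":0,"dy":0,"dz":165,"ax":0,"ay":0,"az":0},
    {"dx":-10,"dy":0,"dz":165,"ax":0,"ay":0,"az":0},
    {"dx":-20,"dy":0,"dz":165,"ax":0,"ay":0,"az":0},
    {"dx":-28,"dy":0,"dz":165,"ax":0,"ay":0,"az":0},
    {"dx":-34,"dy":0,"dz":165,"ax":0,"ay":0,"az":0},
    {"dx":-39,"dy":0,"dz":165,"ax":0,"ay":0,"az":0},
    {"dx":-44,"dy":0,"dz":165,"ax":0,"ay":0,"az":0},
    {"dx":-49,"dy":0,"dz":165,"ax":0,"ay":0,"az":0},
    {"dx":-54,"dy":0,"dz":165,"ax":0,"ay":0,"az":0}
  ]
}}

```text
t: 3.98
tool_pos: [0.514, -0.1044, 0.0495]
ee_rot: [-0.0, -0.013, 1.0, 0.0]
ft_force: [-2.5, 0.8, 1.2]
opening: 0.0003
grip_force: 1.2
```

```bash
cat > look.py <<'E'
import sys,cv2,pickle
from workcell import r,vision
d={n:vision.get_image(n) for n in("scene","top")};pickle.dump(d,open(sys.argv[1]+".pkl","wb"))
a=cv2.resize(d["top"]["img"][100:260,180:440],(780,480),interpolation=2) if len(sys.argv)<3 else cv2.resize(d["scene"]["img"][150:330,140:440],(780,468),interpolation=2)
cv2.imwrite("pics/"+sys.argv[1]+".png",a[:,:,::-1]);print(r.get_state()["ft_force"])
E
python3 look.py p1 s
```

```text
[ 0.25245675  0.74304971 -0.15704892]
```

View pics/p1.png

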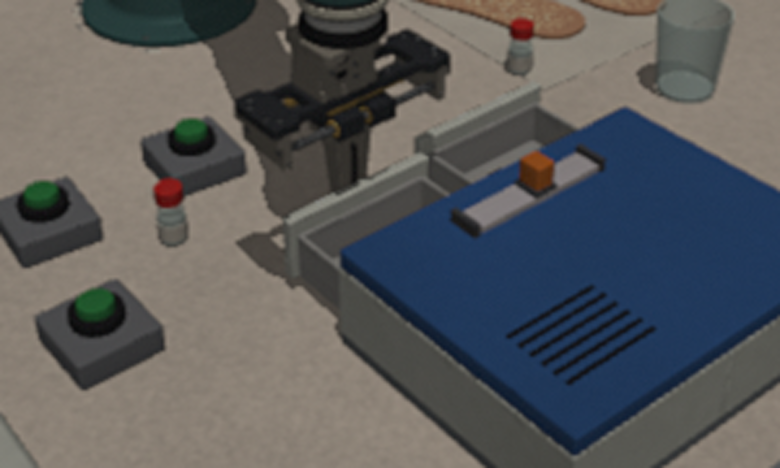

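The crop shows the fingers at (350,180) on the right drawer's front, which has moved in, with the left drawer untouched. I'll keep pushing at the same slow speed.

Call:
{"api": "send_rows", "payload": {
  "targets": [
    {"dx":-6,"dy":0,"dz":0,"ax":0,"ay":0,"az":0},
    {"dx":-13,"dy":0,"dz":0,"ax":0,"ay":0,"az":0},
    {"dx":-20,"dy":0,"dz":0,"ax":0,"ay":0,"az":0},
    {"dx":-27,"dy":0,"dz":0,"ax":0,"ay":0,"az":0},
    {"dx":-34,"dy":0,"dz":0,"ax":0,"ay":0,"az":0},
    {"dx":-41,"dy":0,"dz":0,"ax":0,"ay":0,"az":0},
    {"dx":-48,"dy":0,"dz":0,"ax":0,"ay":0,"az":0},
    {"dx":-54,"dy":0,"dz":0,"ax":0,"ay":0,"az":0},
    {"dx":-59,"dy":0,"dz":0,"ax":0,"ay":0,"az":0},
    {"dx":-64,"dy":0,"dz":0,"ax":0,"ay":0,"az":0},
    {"dx":-67,"dy":0,"dz":0,"ax":0,"ay":0,"az":0},
    {"dx":-70,"dy":0,"dz":0,"ax":0,"ay":0,"az":0},
    {"dx":-72,"dy":0,"dz":0,"ax":0,"ay":0,"az":0}
  ]
}}

```text
t: 5.7
tool_pos: [0.5864, -0.1025, 0.0496]
ee_rot: [0.0, -0.013, 1.0, -0.0]
ft_force: [-2.4, -0.9, -0.5]
opening: 0.0006
grip_force: 1.1
```

Call:
{"api": "send_rows", "payload": {
  "targets": [
    {"dx":-1,"dy":0,"dz":0,"ax":0,"ay":0,"az":0},
    {"dx":-2,"dy":0,"dz":0,"ax":0,"ay":0,"az":0},
    {"dx":-3,"dy":0,"dz":0,"ax":0,"ay":0,"az":0},
    {"dx":-4,"dy":0,"dz":0,"ax":0,"ay":0,"az":0},
    {"dx":-5,"dy":0,"dz":0,"ax":0,"ay":0,"az":0},
    {"dx":-5,"dy":0,"dz":0,"ax":0,"ay":0,"az":0}
  ]
}}

```text
t: 6.45
tool_pos: [0.5915, -0.1023, 0.0497]
ee_rot: [0.0, -0.013, 1.0, -0.0]
ft_force: [-0.5, -0.7, -0.9]
opening: 0.0005
grip_force: 0.7
```

Not at the stop yet, so on in 1 mm steps.

Call:
{"api": "send_rows", "payload": {
  "targets": [
    {"dx":-1,"dy":0,"dz":0,"ax":0,"ay":0,"az":0},
    {"dx":-2,"dy":0,"dz":0,"ax":0,"ay":0,"az":0},
    {"dx":-3,"dy":0,"dz":0,"ax":0,"ay":0,"az":0},
    {"dx":-3,"dy":0,"dz":0,"ax":0,"ay":0,"az":0}
  ]
}}

```text
t: 6.95
tool_pos: [0.5916, -0.1023, 0.0496]
ee_rot: [-0.003, -0.013, 1.0, 0.001]
ft_force: [-9.8, -0.5, 7.5]
opening: 0.0006
grip_force: 4.8
```

The tool stopped at x = 0.5916 with 10 N on it, and the prediction for shut was 0.591. I'll back off, rise and look.

Call:
{"api": "send_rows", "payload": {
  "targets": [
    {"dx":3,"dy":0,"dz":0,"ax":0,"ay":0,"az":0},
    {"dx":25,"dy":0,"dz":0,"ax":0,"ay":0,"az":0},
    {"dx":70,"dy":0,"dz":0,"ax":0,"ay":0,"az":0},
    {"dx":100,"dy":0,"dz":-40,"ax":0,"ay":0,"az":0},
    {"dx":120,"dy":0,"dz":-95,"ax":0,"ay":0,"az":0},
    {"dx":130,"dy":0,"dz":-150,"ax":0,"ay":0,"az":0},
    {"dx":130,"dy":0,"dz":-150,"ax":0,"ay":0,"az":0}
  ]
}}

```text
t: 7.82
tool_pos: [0.4678, -0.1061, 0.2043]
ee_rot: [0.006, -0.013, 1.0, 0.0]
ft_force: [0.0, -0.1, -0.3]
opening: 0.0006
grip_force: 0.0
```

```bash
python3 look.py p2; python3 - <<'E'
from h import *
import pickle
d=pickle.load(open("p2.pkl","rb"))
for n in d: print(n,[c.tolist() for c,s in blobs(d[n],lambda h,s,v:(h>4)&(h<18)&(s>190)&(v>110))[0]])
T=d["top"];a=np.radians(1.6);c=np.array([.741,-.0185])
for p in((-.142,-.083,.076),(-.142,-.16,.076),(-.085,-.072,.112),(-.085,.072,.112)):
    w=c+np.array([[np.cos(a),-np.sin(a)],[np.sin(a),np.cos(a)]])@p[:2];q=proj(T,[*w,p[2]]);print(p,w.round(4),"px",q.round(1),"crop",((q-[180,100])*3).round())
E
```

```text
[ 0.46708722  0.80049552 -0.64778986]
scene [[346.3, 211.8]]
top [[260.4, 135.6]]
(-0.142, -0.083, 0.076) [ 0.6014 -0.1054] px [296.4 161.4] crop [349. 184.]
(-0.142, -0.16, 0.076) [ 0.6035 -0.1824] px [325.9 160.4] crop [438. 181.]
(-0.085, -0.072, 0.112) [ 0.658  -0.0928] px [291.7 136.5] crop [335. 109.]
(-0.085, 0.072, 0.112) [0.654  0.0511] px [235.4 138.5] crop [166. 116.]
```

View pics/p2.png

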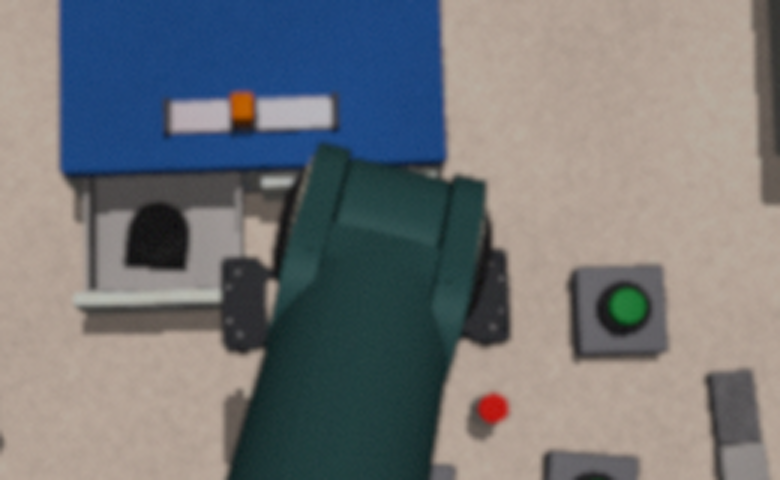

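The right front's strip at crop (280,183) lies on the predicted shut line at row 184. The left drawer and the bolt (243,110) are unchanged. Next I go to the left of the knob.

Call:
{"api": "send_rows", "payload": {
  "targets": [
    {"dx":-45,"dy":40,"dz":0,"ax":0,"ay":0,"az":0},
    {"dx":-90,"dy":80,"dz":0,"ax":0,"ay":0,"az":0},
    {"dx":-135,"dy":120,"dz":0,"ax":0,"ay":0,"az":0},
    {"dx":-180,"dy":136,"dz":0,"ax":0,"ay":0,"az":0},
    {"dx":-190,"dy":136,"dz":0,"ax":0,"ay":0,"az":0},
    {"dx":-190,"dy":136,"dz":40,"ax":0,"ay":0,"az":0},
    {"dx":-190,"dy":136,"dz":70,"ax":0,"ay":0,"az":0},
    {"dx":-190,"dy":136,"dz":82,"ax":0,"ay":0,"az":0},
    {"dx":-190,"dy":136,"dz":86,"ax":0,"ay":0,"az":0},
    {"dx":-190,"dy":136,"dz":86,"ax":0,"ay":0,"az":0}
  ]
}}

```text
t: 9.18
tool_pos: [0.651, 0.035, 0.1142]
ee_rot: [0.001, -0.013, 1.0, 0.0]
ft_force: [0.5, 0.3, 0.3]
opening: 0.0004
grip_force: 0.0
```

Call:
{"api": "send_rows", "payload": {
  "targets": [
    {"dx":-4,"dy":0,"dz":-4,"ax":0,"ay":0,"az":0},
    {"dx":-4,"dy":-6,"dz":-4,"ax":0,"ay":0,"az":0},
    {"dx":-4,"dy":-12,"dz":-4,"ax":0,"ay":0,"az":0},
    {"dx":-4,"dy":-17,"dz":-4,"ax":0,"ay":0,"az":0},
    {"dx":-4,"dy":-22,"dz":-4,"ax":0,"ay":0,"az":0},
    {"dx":-4,"dy":-27,"dz":-4,"ax":0,"ay":0,"az":0},
    {"dx":-4,"dy":-32,"dz":-4,"ax":0,"ay":0,"az":0},
    {"dx":-4,"dy":-37,"dz":-4,"ax":0,"ay":0,"az":0},
    {"dx":-4,"dy":-42,"dz":-4,"ax":0,"ay":0,"az":0},
    {"dx":-4,"dy":-47,"dz":-4,"ax":0,"ay":0,"az":0},
    {"dx":-4,"dy":-52,"dz":-4,"ax":0,"ay":0,"az":0},
    {"dx":-4,"dy":-57,"dz":-4,"ax":0,"ay":0,"az":0},
    {"dx":-4,"dy":-61,"dz":-4,"ax":0,"ay":0,"az":0},
    {"dx":-4,"dy":-64,"dz":-4,"ax":0,"ay":0,"az":0},
    {"dx":-4,"dy":-66,"dz":-4,"ax":0,"ay":0,"az":0},
    {"dx":-4,"dy":-66,"dz":-4,"ax":0,"ay":0,"az":0}
  ]
}}

```text
t: 11.18
tool_pos: [0.6563, -0.0311, 0.1176]
ee_rot: [0.0, -0.013, 1.0, -0.0]
ft_force: [-0.2, 0.1, -0.7]
opening: 0.0008
grip_force: 0.2
```

Call:
{"api": "send_rows", "payload": {
  "targets": [
    {"dx":0,"dy":-1,"dz":0,"ax":0,"ay":0,"az":0},
    {"dx":0,"dy":-2,"dz":0,"ax":0,"ay":0,"az":0},
    {"dx":0,"dy":-3,"dz":0,"ax":0,"ay":0,"az":0},
    {"dx":0,"dy":-3,"dz":0,"ax":0,"ay":0,"az":0}
  ]
}}

```text
t: 11.68
tool_pos: [0.6564, -0.0337, 0.1176]
ee_rot: [0.0, -0.013, 1.0, -0.0]
ft_force: [-1.0, 1.1, -0.2]
opening: 0.0002
grip_force: 0.6
```

Call:
{"api": "send_rows", "payload": {
  "targets": [
    {"dx":0,"dy":-1,"dz":0,"ax":0,"ay":0,"az":0},
    {"dx":0,"dy":-2,"dz":0,"ax":0,"ay":0,"az":0},
    {"dx":0,"dy":-3,"dz":0,"ax":0,"ay":0,"az":0},
    {"dx":0,"dy":-3,"dz":0,"ax":0,"ay":0,"az":0}
  ]
}}

```text
t: 12.18
tool_pos: [0.6564, -0.0359, 0.1176]
ee_rot: [-0.0, -0.014, 1.0, 0.0]
ft_force: [0.6, 3.5, -0.0]
opening: 0.0004
grip_force: 1.7
```

Call:
{"api": "send_rows", "payload": {
  "targets": [
    {"dx":0,"dy":-1,"dz":0,"ax":0,"ay":0,"az":0},
    {"dx":0,"dy":-2,"dz":0,"ax":0,"ay":0,"az":0},
    {"dx":0,"dy":-2,"dz":0,"ax":0,"ay":0,"az":0}
  ]
}}

```text
t: 12.55
tool_pos: [0.6565, -0.036, 0.1177]
ee_rot: [-0.0, -0.014, 1.0, 0.001]
ft_force: [-0.9, 7.5, 0.8]
opening: 0.0001
grip_force: 3.5
```

The bolt is at its stop: 7.5 N with no further motion. I'll back off, lift and move over the button.

Call:
{"api": "send_rows", "payload": {
  "targets": [
    {"dx":0,"dy":5,"dz":0,"ax":0,"ay":0,"az":0},
    {"dx":0,"dy":20,"dz":0,"ax":0,"ay":0,"az":0},
    {"dx":0,"dy":20,"dz":-45,"ax":0,"ay":0,"az":0},
    {"dx":0,"dy":20,"dz":-90,"ax":0,"ay":0,"az":0},
    {"dx":30,"dy":-30,"dz":-90,"ax":0,"ay":0,"az":0},
    {"dx":60,"dy":-80,"dz":-90,"ax":0,"ay":0,"az":0},
    {"dx":90,"dy":-130,"dz":-90,"ax":0,"ay":0,"az":0},
    {"dx":120,"dy":-180,"dz":-90,"ax":0,"ay":0,"az":0},
    {"dx":150,"dy":-230,"dz":-90,"ax":0,"ay":0,"az":0},
    {"dx":167,"dy":-280,"dz":-90,"ax":0,"ay":0,"az":0},
    {"dx":167,"dy":-305,"dz":-90,"ax":0,"ay":0,"az":0},
    {"dx":167,"dy":-305,"dz":-90,"ax":0,"ay":0,"az":0},
    {"dx":167,"dy":-305,"dz":-90,"ax":0,"ay":0,"az":0}
  ]
}}

```text
t: 14.18
tool_pos: [0.4981, -0.3466, 0.2073]
ee_rot: [-0.0, -0.014, 1.0, 0.0]
ft_force: [-0.6, 0.0, -0.4]
opening: 0.0004
grip_force: 0.0
```

```bash
python3 look.py p3; python3 - <<'E'
from h import *
import pickle
d=pickle.load(open("p3.pkl","rb"))
b=[[c for c,s in blobs(d[n],lambda h,s,v:(h>4)&(h<18)&(s>190)&(v>110),30)[0]] for n in("scene","top")]
print(b, tri(d["scene"],b[0][0],d["top"],b[1][-1]))
E
```

```text
[-0.18850502 -0.4837692   0.21813382]
[[array([330.3, 220. ])], [array([278.6, 134.6])]] (array([ 0.65700977, -0.05948437,  0.13324048]), np.float64(0.00022741138664353583))
```

View pics/p3.png

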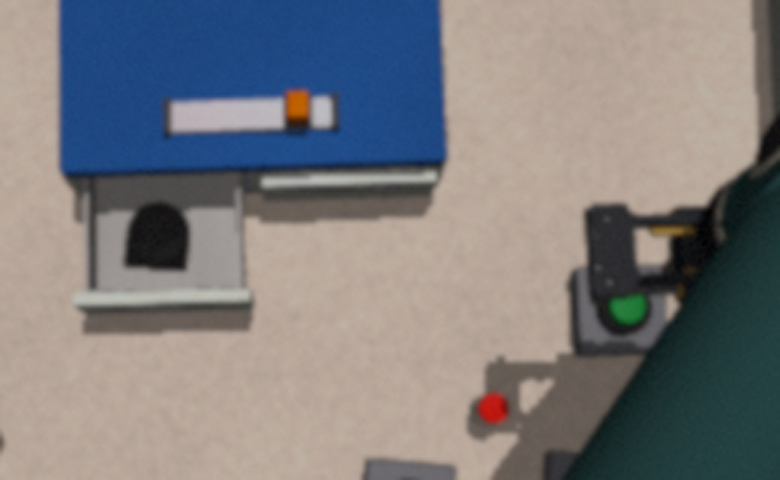

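The bolt measures 39 mm to the right, the right drawer is shut and the left one is unchanged. The gripper is over the far start box at (625,305). I'll go down to just above the button.

Call:
{"api": "send_rows", "payload": {
  "targets": [
    {"dx":0,"dy":-2,"dz":50,"ax":0,"ay":0,"az":0},
    {"dx":0,"dy":-2,"dz":100,"ax":0,"ay":0,"az":0},
    {"dx":0,"dy":-2,"dz":130,"ax":0,"ay":0,"az":0},
    {"dx":0,"dy":-2,"dz":144,"ax":0,"ay":0,"az":0},
    {"dx":0,"dy":-2,"dz":150,"ax":0,"ay":0,"az":0},
    {"dx":0,"dy":-2,"dz":152,"ax":0,"ay":0,"az":0},
    {"dx":0,"dy":-2,"dz":154,"ax":0,"ay":0,"az":0},
    {"dx":0,"dy":-2,"dz":156,"ax":0,"ay":0,"az":0},
    {"dx":0,"dy":-2,"dz":156,"ax":0,"ay":0,"az":0}
  ]
}}

```text
t: 15.4
tool_pos: [0.4982, -0.3503, 0.0521]
ee_rot: [0.001, -0.013, 1.0, -0.0]
ft_force: [1.0, -0.2, 1.1]
opening: 0.0007
grip_force: 0.8
```

Call:
{"api": "send_rows", "payload": {
  "targets": [
    {"dx":0,"dy":1,"dz":1,"ax":0,"ay":0,"az":0},
    {"dx":0,"dy":1,"dz":2,"ax":0,"ay":0,"az":0},
    {"dx":0,"dy":1,"dz":3,"ax":0,"ay":0,"az":0},
    {"dx":0,"dy":1,"dz":4,"ax":0,"ay":0,"az":0},
    {"dx":0,"dy":1,"dz":5,"ax":0,"ay":0,"az":0},
    {"dx":0,"dy":1,"dz":5,"ax":0,"ay":0,"az":0}
  ]
}}

```text
t: 16.15
tool_pos: [0.4981, -0.3495, 0.0469]
ee_rot: [0.0, -0.013, 1.0, -0.0]
ft_force: [1.5, -2.8, 4.8]
opening: 0.0003
grip_force: 2.3
```

Call:
{"api": "send_rows", "payload": {
  "targets": [
    {"dx":0,"dy":0,"dz":1,"ax":0,"ay":0,"az":0},
    {"dx":0,"dy":0,"dz":2,"ax":0,"ay":0,"az":0},
    {"dx":0,"dy":0,"dz":3,"ax":0,"ay":0,"az":0},
    {"dx":0,"dy":0,"dz":3,"ax":0,"ay":0,"az":0}
  ]
}}

```text
t: 16.65
tool_pos: [0.4982, -0.3496, 0.0462]
ee_rot: [0.001, -0.013, 1.0, -0.0]
ft_force: [-3.5, 1.0, 21.0]
opening: 0.0003
grip_force: 10.9
```

It bottomed out at z = 0.0462 after about 6 mm of travel from first contact, so the button is fully down. I'll lift off straight up and look.

Call:
{"api": "send_rows", "payload": {
  "targets": [
    {"dx":0,"dy":0,"dz":-5,"ax":0,"ay":0,"az":0},
    {"dx":0,"dy":0,"dz":-20,"ax":0,"ay":0,"az":0},
    {"dx":0,"dy":0,"dz":-70,"ax":0,"ay":0,"az":0},
    {"dx":0,"dy":0,"dz":-120,"ax":0,"ay":0,"az":0},
    {"dx":0,"dy":0,"dz":-165,"ax":0,"ay":0,"az":0},
    {"dx":50,"dy":0,"dz":-165,"ax":0,"ay":0,"az":0},
    {"dx":90,"dy":0,"dz":-165,"ax":0,"ay":0,"az":0},
    {"dx":90,"dy":0,"dz":-165,"ax":0,"ay":0,"az":0},
    {"dx":90,"dy":0,"dz":-165,"ax":0,"ay":0,"az":0}
  ]
}}

```text
t: 17.77
tool_pos: [0.4083, -0.3504, 0.2085]
ee_rot: [-0.0, -0.014, 1.0, 0.001]
ft_force: [1.0, 0.0, 0.8]
opening: 0.0005
grip_force: 0.0
```

```bash
python3 look.py p4; python3 - <<'E'
from h import *
import pickle
d=pickle.load(open("p4.pkl","rb"))
g=lambda h,s,v:(h>50)&(h<80)&(s>120)&(v>50)
for n in d: print(n,[c.tolist() for c,s in blobs(d[n],g)[0]],[c.tolist() for c,s in blobs(d[n],lambda h,s,v:(h>4)&(h<18)&(s>190)&(v>110),30)[0]])
E
```

```text
[0.15147416 0.15766484 0.18770988]
scene [[212.9, 199.9], [116.1, 204.9], [176.1, 266.7]] [[330.4, 220.0]]
top [[388.9, 201.5], [378.9, 266.1], [316.2, 268.8]] [[278.6, 134.6]]
```

View pics/p4.png

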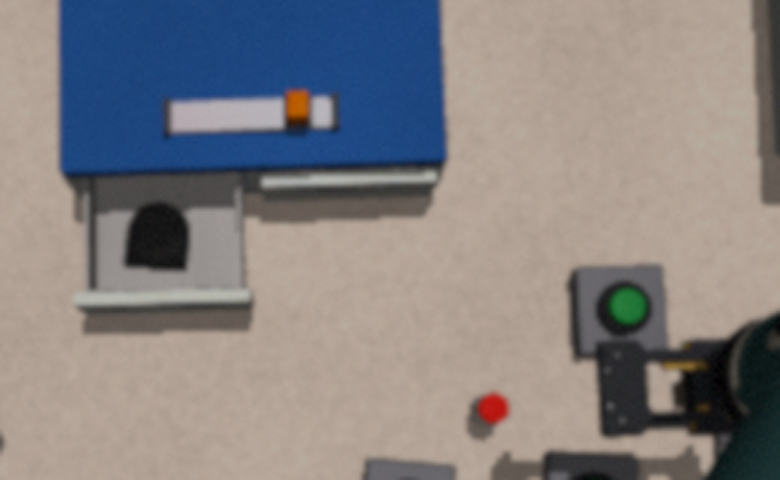

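The button is back up: its blob is at its original pixels in both views. The drawer is shut, the bolt is over to the right, and the left drawer and the vial are where they were.

```bash
python3 -c "
from workcell import workorder
print(workorder.sign_off())"
```

```text
the job is handed in; nothing more can be done
None
```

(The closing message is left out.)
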